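Set the portioning stop and bring the tin up to it

ROBOT

A 6-joint arm with a two-finger parallel gripper is mounted at the origin on the work surface. World frame = base frame: x ahead of the robot, y to its left, z up, the work surface at z = 0. Lengths are in m, angles in rad, forces in N, time in s.
With the tool pointing down it reaches from about 0.325 to 0.75 m from the base axis. Payload 7.6 kg.
Tool frame: the origin (TCP) lies on the front face of the gripper's body, between the roots of the fingers; the fingertips stand 73 mm ahead of it and the grasp point (between the pads) lies 54 mm ahead of it; z points along the fingers, y is the direction in which the jaws open and shut (so a half turn about z gives the same grasp; the last joint's range is limited). The gripper opens to 85 mm and grips with 20 to 120 N. Pads are 22 mm wide; open, the fingers measure 114 mm over their backs; the gripper's body (76 mm by 85 mm) begins 54 mm behind the grasp point. The pads swing forward as they close: fully open they stand 13 mm farther back than shut.
Start: joints at [-0.07, 0.052, 1.401, -0, 1.689, -0.07], TCP at [0.525, 0, 0.304] pointing down, gripper open.
Joint ranges: [-2.9, 2.9], [-0.91, 2.17], [0.12, 2.37], [-1.06, 4.2], [0.26, 2.73], [-2.93, 2.93]. Speed limits (rad/s): [2.57, 2.57, 3.01, 3.14, 3.14, 3.14].

INTERFACE

Orientations are given as a rotation vector (axis times angle).
In Python, from cell import read_state, get_image, job_done gives the robot as it stands. The module is installed in compiled form; this text tells all that it offers.
- The arm moves only by the tool carry_out, never from a script. Its argument "steps" is a list of rows, each a list of 7 numbers: the finger opening in mm, from 0 to 85.4, then the shift along the tool's x, y, z in mm, then the turn, a rotation vector about the tool's x, y, z in rad. In form: [[gripper, dx, dy, dz, ax, ay, az], ...]. A call has 1 to 5 rows; each row shifts and turns the pose as measured when the row begins, along the tool's axes as they then stand; what a row does not reach is not made up. A row lasts 1/8 s, in which the tool goes at most 62.5 mm and 10.7 degrees, less where a joint would pass 70% of its speed; a pose out of reach is approached as far as the arm can. A call is refused whole if a number of a shift passes 62.5 or a number of a turn 0.188, either way. A call with a gripper value outside its range is refused whole. The fingers move at their own pace and stop on an object; "grip_force" is the grip in N (left out, the last holds). Time passes only in rows, so rows that do not move let the fingers close. It gives the time, the measured TCP pose, the force and the opening at its end, in the units of the state.
- read_state(): the state, without advancing time (a new reading comes with each control period).
- get_image(name): name is "scene" or "side" or "wrist"; returns a dict with "img" (400x640x3 uint8, red, green, blue), "range_z" (400x640 float32, m along the optical axis (not along the pixel's ray), 0 where there is no reading), "intrinsics" (3x3 intrinsics, pixels), "dist_coeffs" ([k1, k2, p1, p2, k3] as OpenCV has them; the pictures are not rectified), "xyz" and "rotation" of the camera in the world; the wrist camera has in their place "hand_eye" (4x4, takes a point from camera to tool coordinates, whose origin is the TCP and whose axes are the flange's). Camera axes: x right, y up, looking along -z (the intrinsics and any distortion apply to the point x, -y, -z); pixel columns grow to the right and rows downward; lengths in m; the calibration is good to about 2 mm. A picture is of the moment at which its call begins: read the wrist's pose just before it.
- job_done(): hands the job in, once; it reports no verdict.
The state is a dict: "clock": time; "joint_pos": joint angles; "joint_vel": joint speeds; "joint_torque": joint torques, N m; "tool_pos": TCP position; "orientation": TCP orientation; "ft_force": force on the tool from outside, world axes, zero at the start; "ft_torque": the same for the moment, N m; "grip_width": opening from 0.0 (shut) to 1.0 (fully open).
Only numpy, scipy, OpenCV 4.12 (cv2) and the standard library are available. Lean on these libraries where they do the work, as an engineer would, in place of code of your own. Each camera call takes 0.05 s, during which the arm holds its last target. There are 200 camera calls.

TASK

Leaving the steel tin where it stands for now, push the blue stop along its rail until its plunger drops into the notch marked by the orange clip. Then push the tin gently along the channel until it rests against the stop, with the stop still clicked into that notch. Do it all by pushing with the fingertips: lift neither the tin nor the plunger, and leave everything else where it is.

Things in the scene. Friction and masses are not known exactly. Their poses are not given: they have to be found in the camera images.
- board: Fixed white board, 640 mm along y, x -100 to 160, top z 12. Origin on the bench; y runs along the rail, x away from the robot (mm here). Front lip x -75 to -69, top z 26; aluminium rail x 47 to 63, top z 52; between them the tin's channel, middle x -11. Rail notches, 14 long, at y 80, 150 and 220.
- stop (a joint): Blue stop's position along the rail, m = board y of its middle; range -0.03 to 0.27, starts -0.01 to 0.035, short of all notches. Captive, only slides. Slides at about 2 N and stays put on the flats; its plunger pulls it in within about 5 mm of a notch's middle; about 13 N pushes it out. Saddle over the rail 36 mm long, top z 82 mm; a paddle 12 mm thick spans the channel.
- plunger (a joint): Height of the stop's spring plunger, m: 0 when its roller rides on the rail top, about -0.005 when dropped into a notch, positive if pulled up. Its black knob, 20 mm across and 12 mm tall, stands on the saddle, top at 100 mm above the bench when riding.
- stop_face (a point): Centre of the paddle's flat face towards the tin (looks along board -y): 18 mm on the -y side of the stop's middle, board x -11 mm, 40 mm above the bench; axes as the board's. The paddle spans board x -60 to 38 mm, z 18 to 62 mm.
- stop_mid (a point): Middle of the stop, on top of its saddle above the rail (board x 55 mm, 82 mm above the bench); axes as the board's. Seated in a notch when its board y equals the notch's.
- clip_orange: Orange marker clip, 24 x 16 mm, 28 mm high, fixed behind the rail (board x 90 mm) straight across from the notch to use: its origin, the centre of its underside, has that notch's board y. Axes as the board's. Two like grey clips mark the other notches.
- tin: Loose open steel tin, 110 mm across the channel (x), 130 mm along it (y), 45 mm high, walls 3 mm, about 0.35 kg, standing in the channel on the stop's -y side with 3 mm play each side. Origin at the centre of its underside, 12 mm above the bench; axes as the board's. Against the stop its origin is 65 mm on the -y side of stop_face.
- pepper_jar: Amber jar, 38 mm across, 75 mm tall, on the board behind the rail; its origin is the centre of its underside. Bystander.
- salt_jar: Clear jar with red cap, 38 mm across, 70 mm tall, on the board behind the rail; its origin is the centre of its underside. Bystander.
- sauce_bowl: Steel bowl, 110 mm across, 45 mm high, on the bench to the robot's right; its origin is the centre of its underside. Bystander.
- dip_bowl: Steel bowl, 96 mm across, 40 mm high, on the bench to the robot's right; its origin is the centre of its underside. Bystander.
- oil_bottle: Green bottle, 60 mm across, 190 mm tall, on the bench to the robot's left; its origin is the centre of its underside. Bystander.
- cup: Clear plastic cup, 72 mm across, 85 mm tall, on the bench near the robot's left; its origin is the centre of its underside. Bystander.
Mind the look-alikes: they are no part of the job. Leave any turquoise look-alike of the tin alone.

How it is judged:
By the outcome, as a careful person would: the job done as asked, in the order asked, and still so for the second after the job is handed in, with the robot touching nothing.
It also fails if it takes over 64 s, if anything falls off the work surface, if the arm or the gripper's body presses on something with over 40 N, if the wrist force passes 120 N, or if a joint passes its speed limit or range.

## Working session

There is one attempt and no reset: what is moved stays moved. The work goes in short steps, Python scripts to look and compute and a tool call to move; the robot and the scene stay as the last step left them, time stands still between calls to the robot, and variables do not carry over. Pictures are saved under pics/ and viewed, about 8 in all and at most 12, crops included, and the job is handed in when it is done.

Besides the shell and the picture viewer there is one more tool, called after "Request:" as name(argument=value, ...) on one line, values as JSON. carry_out: Moves the arm, as the interface text tells. Its arguments: {"type":"object","properties":{"steps":{"type":"array","items":{"type":"array","items":{"type":"number"}}},"grip_force":{"type":"number"}},"required":["steps"]}

```bash
mkdir -p pics
cat > h.py <<'E'
import numpy as np, cv2
from scipy.spatial.transform import Rotation as R
from cell import read_state, get_image, job_done
def grab(n):
    s=read_state(); d=get_image(n); d['s']=s
    if 'hand_eye' in d:
        T=np.eye(4); T[:3,:3]=R.from_rotvec(s['orientation']).as_matrix(); T[:3,3]=s['tool_pos']
        C=T@np.array(d['hand_eye'])
    else:
        C=np.eye(4); r=np.array(d['rotation']); C[:3,:3]=r if r.shape==(3,3) else R.from_rotvec(r).as_matrix(); C[:3,3]=d['xyz']
    d['C']=C; return d
def und(d,uv):
    return cv2.undistortPoints(np.array(uv,float).reshape(-1,1,2),np.array(d['intrinsics'],float),np.array(d['dist_coeffs'],float)).reshape(-1,2)
def ray(d,uv):
    p=und(d,uv); v=np.c_[p[:,0],-p[:,1],-np.ones(len(p))]
    return v@d['C'][:3,:3].T
def at_z(d,uv,z):
    v=ray(d,uv); o=d['C'][:3,3]; return o+v*((z-o[2])/v[:,2])[:,None]
def at_depth(d,uv):
    v=ray(d,uv); r=np.array([d['range_z'][int(y),int(x)] for x,y in uv]); return d['C'][:3,3]+v*r[:,None]
def cloud(d):
    g=np.stack(np.meshgrid(np.arange(640),np.arange(400)),-1).reshape(-1,2)
    return (d['C'][:3,3]+ray(d,g)*d['range_z'].reshape(-1,1)).reshape(400,640,3)
def save(d,n): cv2.imwrite('pics/'+n+'.png',d['img'][:,:,::-1])
E
python3 - <<'E'
from h import *
import pickle
for n in('scene','side','wrist'):
    d=grab(n); save(d,n+'0'); pickle.dump(d,open(n+'0.pkl','wb')); print(n,d['C'].round(3).tolist(),np.shape(d.get('rotation')))
print(read_state())
a=[cv2.imread(f'pics/{n}0.png') for n in('scene','side')]
cv2.imwrite('pics/both0.png',cv2.resize(np.vstack(a),(480,600)))
E
```

```text
scene [[0.518, -0.535, 0.667, 1.485], [0.855, 0.344, -0.388, -0.532], [-0.022, 0.772, 0.636, 0.933], [0.0, 0.0, 0.0, 1.0]] (3,)
side [[-0.985, 0.074, -0.153, 0.411], [-0.17, -0.479, 0.861, 1.046], [-0.009, 0.875, 0.484, 0.666], [0.0, 0.0, 0.0, 1.0]] (3,)
wrist [[1.0, -0.0, 0.001, 0.525], [-0.0, 0.949, 0.316, 0.081], [-0.001, -0.316, 0.949, 0.372], [0.0, 0.0, 0.0, 1.0]] ()
{'clock': 0.15, 'joint_pos': array([-7.02682098e-02,  5.26776868e-02,  1.40149215e+00, -1.25294866e-05,
        1.68860004e+00, -7.03101886e-02]), 'joint_vel': array([-1.14564207e-04, -3.02668075e-03, -2.90083614e-03, -1.09383180e-03,
        9.17998045e-04, -9.04464448e-05]), 'joint_torque': array([ 9.01752592e-04, -3.81951857e+01, -3.60423374e+01, -3.57651027e-05,
        4.66565543e-03,  6.07237575e-05]), 'tool_pos': array([5.24857213e-01, 4.70981589e-05, 3.03273056e-01]), 'orientation': array([-2.22077359e+00, -2.22086356e+00,  1.22691287e-03]), 'ft_force': array([ 0.25561365,  0.97330398, -0.67305852]), 'ft_torque': array([ 0.01907915, -0.0116156 ,  0.02481918]), 'grip_width': 1.002951223167839}
```

View pics/scene0.png

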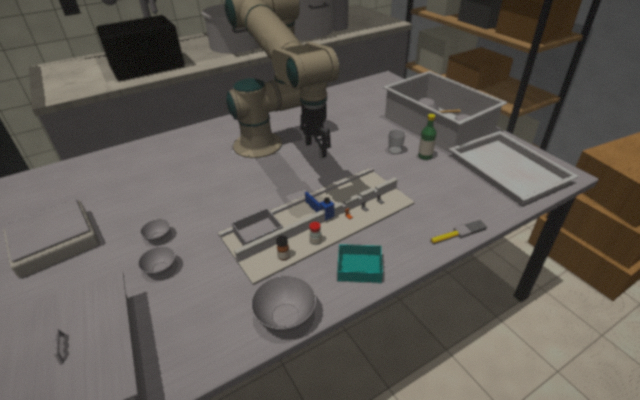

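View pics/side0.png

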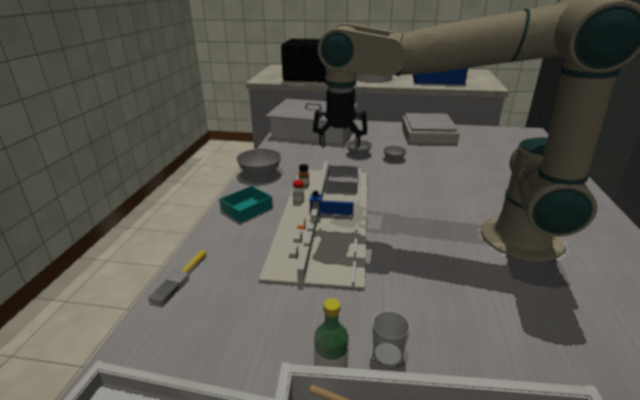

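The scene view shows the tin at about (257,225), the blue stop at (322,207), the orange clip at (348,213), and grey clips at (364,204) and (379,196). So the orange clip looks like the first notch. Next I'll enlarge both views.

Run:
```python
import cv2,numpy as np
a=cv2.imread('pics/scene0.png')[165:275,215:415]; b=cv2.imread('pics/side0.png')[155:290,255:385]
a=cv2.resize(a,None,fx=4,fy=4,interpolation=cv2.INTER_CUBIC); b=cv2.resize(b,None,fx=4,fy=4,interpolation=cv2.INTER_CUBIC)
cv2.imwrite('pics/a.png',cv2.convertScaleAbs(a,alpha=1.4)); cv2.imwrite('pics/b.png',cv2.convertScaleAbs(b,alpha=1.4))
```

```text
(no output)
```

View pics/a.png

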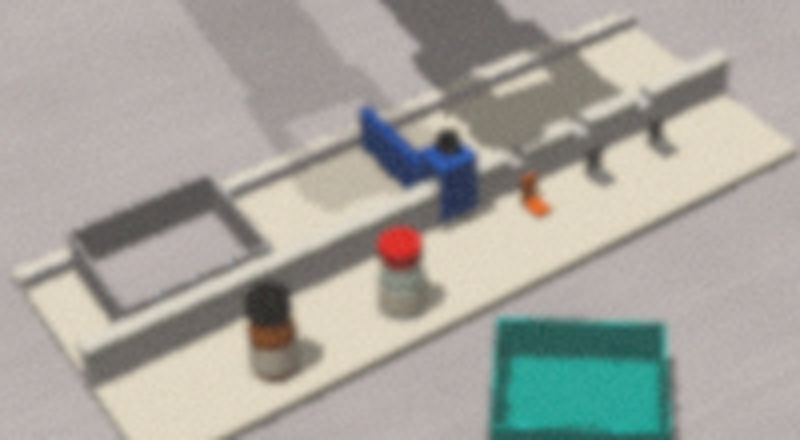

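View pics/b.png

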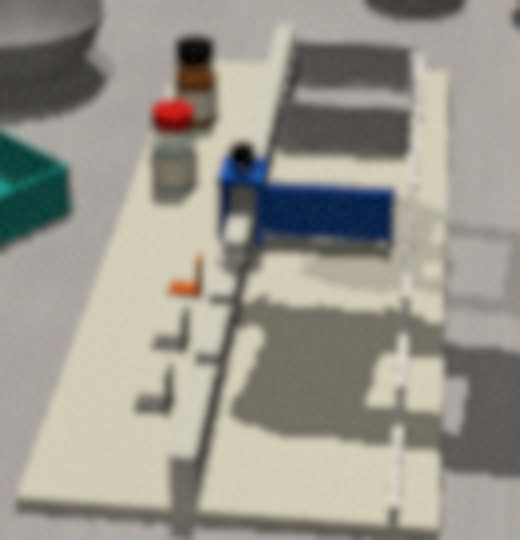

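Both views agree that the orange clip marks the first notch (board y 80). The stop is just short of it, with the tin well back. Now I'll fit the board pose and measure things from the depth clouds.

Run:
```python
from h import *
import pickle
S=pickle.load(open('scene0.pkl','rb'));D=pickle.load(open('side0.pkl','rb'));W=pickle.load(open('wrist0.pkl','rb'))
sc=lambda L:[(215+(x+.5)/4-.5,165+(y+.5)/4-.5) for x,y in L]
sd=lambda L:[(255+(x+.5)/4-.5,155+(y+.5)/4-.5) for x,y in L]
c=sd([(20,498),(437,530),(447,70)]); print('side corners',at_z(D,c,.012).round(3).tolist())
c2=sc([(795,150)]); print('scene',at_z(S,c2,.012).round(3).tolist())
print('lip end scene',at_z(S,sc([(635,17)]),.026).round(3).tolist())
print('notches scene',at_z(S,sc([(517,158),(580,127),(641,99)]),.052).round(3).tolist())
P=np.r_[at_z(D,c,.012),at_z(S,c2,.012)][:,:2]
B=np.array([[.16,.32],[-.1,.32],[-.1,-.32],[.16,.32]])
# rigid fit
pm,bm=P.mean(0),B.mean(0);H=(B-bm).T@(P-pm);U,_,V=np.linalg.svd(H);Rm=V.T@U.T
t=pm-Rm@bm;th=np.arctan2(Rm[1,0],Rm[0,0]);print('yaw',th,'t',t,'res mm',((B@Rm.T+t-P)*1000).round(1).tolist())
np.savez('board.npz',R=Rm,t=t)
for n,d in(('S',S),('D',D),('W',W)):
    X=cloud(d);X=X.copy();X[...,:2]=(X[...,:2]-t)@Rm; 
    hsv=cv2.cvtColor(d['img'],cv2.COLOR_RGB2HSV);h,s,v=[hsv[...,i].astype(int) for i in range(3)]
    ok=(d['range_z']>0)&(abs(X[...,0])<.2)&(abs(X[...,1])<.33)
    for nm,m in(('blue',(h>105)&(h<130)&(s>120)),('orange',(h<14)&(h>4)&(s>150)),('tin/high',(X[...,2]>.035)&(X[...,0]<.04)&(X[...,0]>-.068)&(s<90)&(X[...,1]<.0)&(X[...,2]<.07))):
        q=X[m&ok]
        if len(q)>8: print(n,nm,len(q),'p2',np.percentile(q,2,0).round(4),'p50',np.percentile(q,50,0).round(4),'p98',np.percentile(q,98,0).round(4))
    m=ok&(abs(X[...,2]-.052)<.006)&(s<90)&(X[...,0]>.03)&(X[...,0]<.08)&(X[...,1]>.1); q=X[m]
    if len(q)>20: print(n,'rail x slope',np.polyfit(q[:,1],q[:,0],1).round(4),q[:,2].mean().round(4),'ymax',q[:,1].max())
save(W,'w')
```

```text
side corners [[0.68, 0.307, 0.012], [0.426, 0.296, 0.012], [0.457, -0.346, 0.012]]
scene [[0.688, 0.297, 0.012]]
lip end scene [[0.46, 0.289, 0.026]]
notches scene [[0.604, 0.057, 0.052], [0.598, 0.126, 0.052], [0.595, 0.194, 0.052]]
yaw 0.04762810030792198 t [ 0.54034303 -0.0228842 ] res mm [[5.0, -2.9], [-0.7, -3.6], [-1.7, -0.8], [-2.6, 7.4]]
S blue 196 p2 [-0.044  -0.0057  0.0315] p50 [ 0.0226 -0.0016  0.0605] p98 [0.0746 0.0242 0.0839]
S orange 33 p2 [ 0.0804 -0.209   0.0128] p50 [ 0.1281 -0.1968  0.056 ] p98 [0.1416 0.0832 0.0671]
S tin/high 341 p2 [-0.0661 -0.2786  0.0354] p50 [-0.0605 -0.209   0.0477] p98 [ 0.0348 -0.0039  0.0587]
S rail x slope [-0.0009  0.058 ] 0.0509 ymax 0.320146534877624
D blue 460 p2 [-0.0535  0.0056  0.0233] p50 [0.0039 0.0113 0.049 ] p98 [0.0649 0.0368 0.0947]
D orange 32 p2 [ 0.0843 -0.181   0.0115] p50 [ 0.1148 -0.1737  0.0564] p98 [0.1309 0.0841 0.0736]
D tin/high 376 p2 [-0.067  -0.2767  0.0355] p50 [-0.0134 -0.1571  0.0468] p98 [ 0.0388 -0.1401  0.0573]
D rail x slope [0.0002 0.0531] 0.051 ymax 0.326540045153788
W blue 2284 p2 [-0.0551  0.0002  0.0268] p50 [0.0218 0.0091 0.0613] p98 [0.0672 0.0333 0.0972]
W orange 153 p2 [ 0.0271 -0.1907  0.0131] p50 [0.0787 0.0805 0.0315] p98 [0.1059 0.0879 0.2719]
W tin/high 1279 p2 [-0.0664 -0.2194  0.0354] p50 [-0.0164 -0.1464  0.0493] p98 [ 0.0399 -0.001   0.0615]
W rail x slope [-0.0073  0.055 ] 0.0511 ymax 0.1955583637076089
```

View pics/wrist0.png

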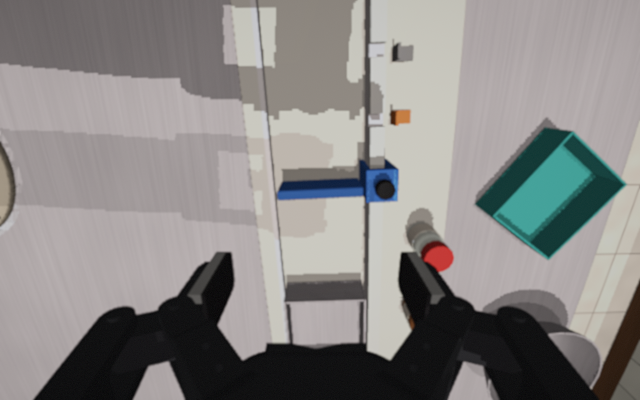

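The wrist view shows the saddle with its knob at (384,189), the paddle at about (320,188), the orange clip at (401,117) across from a notch at (376,119), and the tin's near edge at row 298. The motion follows the tool's x axis. One refinement from this view, then I move.

```bash
cat > m.py <<'E'
from h import *
import sys
def meas(d,Rm,t):
    X=cloud(d).copy();X[...,:2]=(X[...,:2]-t)@Rm
    hsv=cv2.cvtColor(d['img'],cv2.COLOR_RGB2HSV);h,s,v=[hsv[...,i].astype(int) for i in range(3)]
    ok=(d['range_z']>0); x,y,z=X[...,0],X[...,1],X[...,2]
    def o(nm,m):
        q=X[m&ok]
        if len(q)>8: print(nm,len(q),'lo',np.percentile(q,1.5,0).round(4),'hi',np.percentile(q,98.5,0).round(4),'med',np.median(q,0).round(4))
    B=(h>105)&(h<130)&(s>120)
    o('saddle top',B&(abs(z-.082)<.006)&(x>.03)); o('paddle top',B&(abs(z-.062)<.006)&(x<.035))
    o('orange top',(h<16)&(h>3)&(s>130)&(abs(z-.04)<.007)&(x>.06)&(x<.12)&(y>.03))
    o('tin rim',(s<90)&(abs(z-.057)<.006)&(x<.043)&(x>-.066)&(y<.07)&(y>-.3))
    o('rail top',(s<90)&(abs(z-.052)<.005)&(x>.035)&(x<.075)&(y>.03)&(y<.3))
    o('lip top',(s<90)&(abs(z-.026)<.005)&(x>-.09)&(x<-.055)&(y>-.1)&(y<.3))
    q=X[ok&(s<90)&(abs(z-.052)<.005)&(x>.035)&(x<.075)&(y>.03)]
    if len(q)>20: print('rail slope',np.polyfit(q[:,1],q[:,0],1)[0].round(4))
    print('tcp board',((d['s']['tool_pos'][:2]-t)@Rm).round(4),d['s']['tool_pos'][2].round(4),'F',d['s']['ft_force'].round(2),'clock',d['s']['clock'])
def brd():
    b=np.load('board.npz');return b['R'],b['t']
E
python3 - <<'E'
from m import *
import pickle
W=pickle.load(open('wrist0.pkl','rb'));Rm,t=brd();meas(W,Rm,t)
E
```

```text
saddle top 651 lo [ 0.0371 -0.0003  0.0763] hi [0.0695 0.0334 0.0828] med [0.0469 0.0237 0.0813]
paddle top 762 lo [-0.0577 -0.      0.0568] hi [0.0331 0.0094 0.0626] med [-0.0122  0.0053  0.0611]
orange top 54 lo [0.0772 0.0749 0.0341] hi [0.0802 0.089  0.0409] med [0.0782 0.0824 0.0389]
tin rim 623 lo [-0.0658 -0.2159  0.0512] hi [0.0423 0.0003 0.062 ] med [-0.0057 -0.1468  0.0557]
rail top 2224 lo [0.0461 0.0326 0.0485] hi [0.0621 0.1937 0.053 ] med [0.0539 0.1203 0.0513]
lip top 1479 lo [-0.0759 -0.0933  0.0219] hi [-0.0694  0.2058  0.027 ] med [-0.0725  0.0832  0.0252]
rail slope -0.0006
tcp board [-0.0144  0.0236] 0.3032 F [-0.23  0.63 -0.4 ] clock 0.1
```

Request:
carry_out(steps=[[0, 0, 0, 0, 0, 0, -0.048], [0, -30, 15, 0, 0, 0, 0], [0, -25, 14, 0, 0, 0, 0], [0, 0, 0, 50, 0, 0, 0], [0, 0, 0, 50, 0, 0, 0]])

```text
clock: 0.78
tool_pos: [0.5588, -0.0552, 0.204]
orientation: [2.161, 2.273, 0.005]
ft_force: [0.6, 0.4, -0.5]
grip_width: 0.003
```

Run:
```python
from m import *
d=grab('wrist');Rm,t=brd();meas(d,Rm,t)
print(R.from_rotvec(d['s']['orientation']).as_matrix().round(3).tolist(),d['s']['grip_width'])
```

```text
saddle top 1614 lo [ 0.0373 -0.0006  0.0786] hi [0.07   0.033  0.0827] med [0.0477 0.0213 0.0812]
paddle top 1789 lo [-0.0572 -0.0006  0.0584] hi [0.0336 0.0094 0.0627] med [-0.0125  0.0046  0.0611]
orange top 131 lo [0.0767 0.0732 0.0333] hi [0.0801 0.088  0.0407] med [0.0779 0.0807 0.0386]
tin rim 303 lo [-0.0651 -0.163   0.0524] hi [0.0358 0.0089 0.0621] med [-0.0044 -0.0018  0.0607]
rail top 2349 lo [0.0463 0.0328 0.0486] hi [0.0622 0.1116 0.0528] med [0.0541 0.0676 0.0512]
lip top 2199 lo [-0.0755 -0.0955  0.0213] hi [-0.0689  0.118   0.0268] med [-0.0718  0.0343  0.0251]
rail slope -0.0021
tcp board [ 0.0169 -0.0332] 0.204 F [ 0.61  0.37 -0.53] clock 0.775
[[-0.05, 0.999, 0.006], [0.999, 0.05, -0.001], [-0.001, 0.006, -1.0]] 0.0030167815576723996
```

Request:
carry_out(steps=[[0, 0, 0, 45, 0, 0, 0], [0, 0, 0, 41, 0, 0, 0], [0, 10, 0, 0, 0, 0, 0], [0, 6, 0, 0, 0, 0, 0]])

```text
clock: 1.32
tool_pos: [0.5556, -0.038, 0.111]
orientation: [-2.162, -2.273, 0.005]
ft_force: [0.7, 0.4, 0.2]
grip_width: -0.0
```

Run:
```python
from m import *
d=grab('wrist');Rm,t=brd();meas(d,Rm,t);save(d,'w1')
```

```text
saddle top 4797 lo [ 0.0373 -0.0007  0.0767] hi [0.0688 0.0335 0.0825] med [0.0468 0.0244 0.0811]
paddle top 5007 lo [-0.0573 -0.001   0.0565] hi [0.0336 0.0097 0.0624] med [-0.0106  0.0054  0.061 ]
orange top 444 lo [0.0767 0.0734 0.0334] hi [0.0804 0.0883 0.0405] med [0.0778 0.0808 0.0386]
tin rim 885 lo [-0.0596 -0.0101  0.0514] hi [0.0344 0.0094 0.0628] med [ 0.0093 -0.0056  0.0599]
rail top 5813 lo [0.0462 0.0311 0.0479] hi [0.0622 0.1023 0.0526] med [0.0539 0.0636 0.0512]
lip top 4144 lo [-0.0756 -0.0669  0.0213] hi [-0.0689  0.11    0.0267] med [-0.0715  0.0502  0.025 ]
rail slope -0.004
tcp board [ 0.0145 -0.0159] 0.111 F [0.71 0.4  0.24] clock 1.325
```

View pics/w1.png

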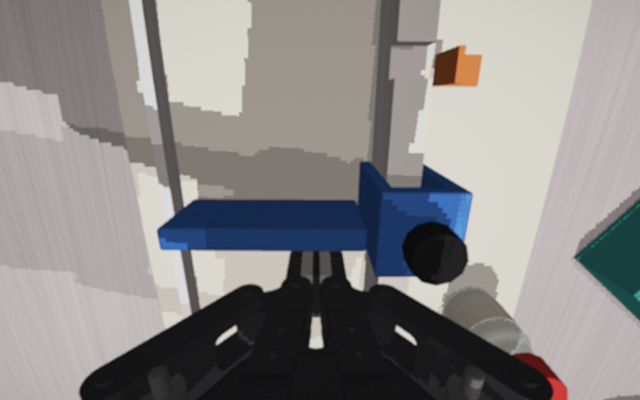

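The wrist view shows the fingertips (315,265) just short of the paddle face, clear of the saddle. The clip is at (458,66), ahead. I'll push in small rows.

Request:
carry_out(steps=[[0, 8, 0, 0, 0, 0, 0], [0, 10, 0, 0, 0, 0, 0], [0, 10, 0, 0, 0, 0, 0], [0, 10, 0, 0, 0, 0, 0], [0, 8, 0, 0, 0, 0, 0]])

```text
clock: 2.0
tool_pos: [0.5539, 0.0099, 0.1139]
orientation: [2.165, 2.275, -0.005]
ft_force: [0.5, -4.2, -2.7]
grip_width: -0.001
```

Run:
```python
from m import *
d=grab('wrist');Rm,t=brd();meas(d,Rm,t)
```

```text
saddle top 4511 lo [0.0372 0.0444 0.0767] hi [0.0699 0.0784 0.0825] med [0.0468 0.0689 0.0811]
paddle top 4785 lo [-0.0572  0.0438  0.0564] hi [0.0335 0.0546 0.0624] med [-0.0112  0.0503  0.061 ]
orange top 301 lo [0.0767 0.0741 0.0333] hi [0.0801 0.0892 0.0404] med [0.0778 0.0823 0.0386]
tin rim 632 lo [-0.0598  0.0375  0.0534] hi [0.0359 0.0545 0.0629] med [0.0057 0.0421 0.0606]
rail top 5592 lo [0.0462 0.0721 0.0481] hi [0.0621 0.1432 0.0527] med [0.0539 0.1171 0.0512]
lip top 4088 lo [-0.0757 -0.0211  0.0212] hi [-0.069   0.1582  0.0267] med [-0.0716  0.0981  0.025 ]
rail slope -0.0095
tcp board [0.0151 0.0321] 0.1139 F [ 0.46 -4.18 -2.7 ] clock 2.0
```

Request:
carry_out(steps=[[0, 5, 0, 0, 0, 0, 0], [0, 4, 0, 0, 0, 0, 0], [0, 3, 0, 0, 0, 0, 0], [0, 1.5, 0, 0, 0, 0, 0]])

```text
clock: 2.55
tool_pos: [0.5533, 0.0258, 0.1143]
orientation: [-2.165, -2.277, 0.002]
ft_force: [0.5, -0.5, 0.3]
grip_width: -0.0
```

```bash
cat > k.py <<'E'
from m import *
d=grab('wrist');Rm,t=brd();meas(d,Rm,t)
E
python3 k.py | egrep 'saddle|paddle|orange|tcp'
```

```text
saddle top 4468 lo [0.0372 0.0605 0.0767] hi [0.0699 0.0945 0.0826] med [0.0468 0.0851 0.0812]
paddle top 4751 lo [-0.0573  0.0599  0.0564] hi [0.0335 0.0707 0.0624] med [-0.0104  0.0664  0.061 ]
tcp board [0.0152 0.048 ] 0.1143 F [ 0.5  -0.48  0.35] clock 2.55
```

Request:
carry_out(steps=[[0, 0, 0, 0, 0, 0, 0], [0, 0, 0, 0, 0, 0, 0]])

```text
clock: 2.85
tool_pos: [0.5537, 0.0264, 0.1149]
orientation: [2.164, 2.277, 0.0]
ft_force: [0.0, 0.8, 0.3]
grip_width: -0.0
```

```bash
python3 k.py | egrep 'saddle|paddle|orange|tcp'
```

```text
saddle top 4539 lo [0.0372 0.0645 0.0767] hi [0.0699 0.0991 0.0836] med [0.047  0.09   0.0812]
paddle top 4691 lo [-0.0573  0.0648  0.0565] hi [0.0336 0.0752 0.0623] med [-0.0109  0.0711  0.061 ]
tcp board [0.0157 0.0486] 0.1149 F [0.05 0.75 0.34] clock 2.85
```

The stop advanced about 4.5 mm by itself and the force dropped to zero, which looks like a click. I'll back off, rise and look again.

Request:
carry_out(steps=[[0, -25, 0, 0, 0, 0, 0], [0, 0, 0, -50, 0, 0, 0], [0, 0, 0, -50, 0, 0, 0], [0, -50, 0, -50, 0, 0, 0], [0, 0, 0, 0, 0, 0, 0]])

```text
clock: 3.52
tool_pos: [0.557, -0.0437, 0.2624]
orientation: [-2.163, -2.278, 0.0]
ft_force: [0.1, 0.4, -0.6]
grip_width: -0.0
```

```bash
python3 k.py
python3 - <<'E'
from m import *
d=grab('wrist');Rm,t=brd();X=cloud(d);X[...,:2]=(X[...,:2]-t)@Rm
m=(d['img'].max(-1)<60)&(X[...,2]>.085)&(X[...,2]<.12)&(abs(X[...,0]-.055)<.02)&(X[...,1]>.05)&(X[...,1]<.12)
q=X[m];print('knob',len(q),np.percentile(q,[5,50,95],axis=0).round(4).tolist())
save(d,'w2')
E
```

```text
saddle top 1255 lo [0.0373 0.0643 0.0794] hi [0.0696 0.098  0.0833] med [0.0488 0.0784 0.0812]
paddle top 1371 lo [-0.0575  0.0637  0.0594] hi [0.0336 0.0739 0.0627] med [-0.0115  0.0688  0.0611]
tin rim 25 lo [-0.0598 -0.1471  0.0511] hi [-0.0329  0.0677  0.0612] med [-0.0417 -0.1458  0.0532]
rail top 1566 lo [0.0463 0.0315 0.049 ] hi [0.0622 0.1404 0.053 ] med [0.0541 0.1093 0.0512]
lip top 1608 lo [-0.0757 -0.0933  0.0215] hi [-0.069   0.1466  0.0269] med [-0.0721  0.0478  0.0251]
rail slope 0.0006
tcp board [ 0.0157 -0.0216] 0.2624 F [ 0.06  0.44 -0.6 ] clock 3.525
knob 508 [[0.0457, 0.0732, 0.0913], [0.0531, 0.081, 0.0931], [0.0608, 0.0881, 0.0943]]
```

View pics/w2.png

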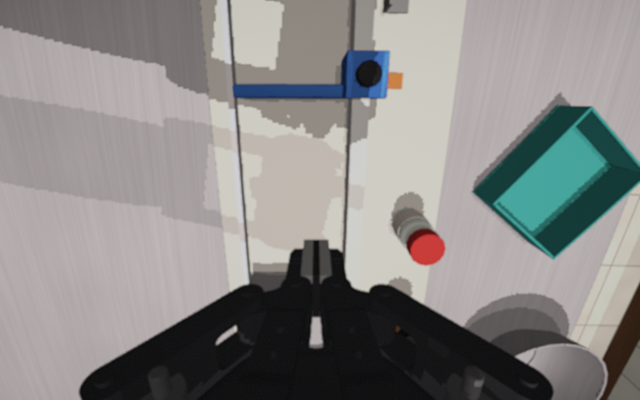

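The wrist view shows the stop saddle (366,75) straight across from the orange clip (396,80). The knob top now reads about 94 mm, down from 100, so the plunger has dropped. The tin hasn't moved. Next I go behind it.

Request:
carry_out(steps=[[0, -58, -6, 0, 0, 0, 0], [0, -58, -6, 0, 0, 0, 0], [0, -58, -6, 0, 0, 0, 0], [0, -58, -5, 0, 0, 0, 0], [0, -45, -5, 0, 0, 0, 0]])

```text
clock: 4.25
tool_pos: [0.5433, -0.3186, 0.2454]
orientation: [-2.13, -2.276, 0.01]
ft_force: [1.0, 0.2, 0.2]
grip_width: 0.002
```

Run:
```python
from m import *
Rm,t=brd()
for n in('wrist','side','scene'):
    d=grab(n);X=cloud(d);X[...,:2]=(X[...,:2]-t)@Rm
    if n=='wrist': save(d,'w3'); print(((d['s']['tool_pos'][:2]-t)@Rm).round(4),d['s']['tool_pos'][2])
    m=(abs(X[...,2]-.056)<.005)&(X[...,0]<.035)&(X[...,0]>-.06)&(X[...,1]>-.33)&(X[...,1]<-.1)&(d['range_z']>0)
    q=X[m]; print(n,len(q),np.percentile(q[:,1],[1,5,50,95,99]).round(4))
```

```text
[-0.0112 -0.2955] 0.24538290813940514
wrist 1121 [-0.2769 -0.2761 -0.1496 -0.1469 -0.1465]
side 89 [-0.2769 -0.275  -0.1481 -0.1422 -0.1406]
scene 68 [-0.2787 -0.2784 -0.2096 -0.1486 -0.1479]
```

View pics/w3.png

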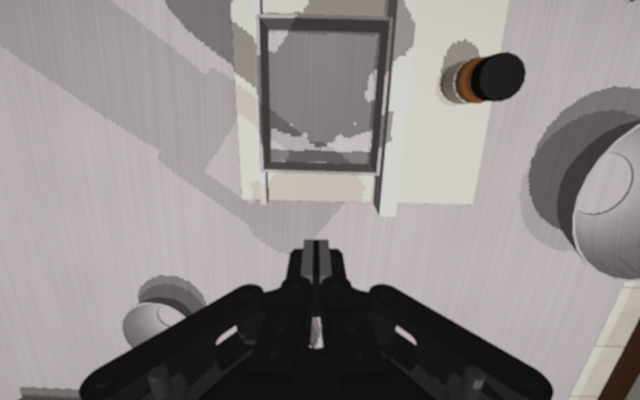

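The wrist view shows the tin's -y wall at row 170, columns 262–382, and the fingertips at (316,245), clear behind it. I'll trim the yaw and back up 10 mm, then descend.

Request:
carry_out(steps=[[0, -10, 0, 0, 0, 0, 0.018], [0, 0, 0, 50, 0, 0, 0], [0, 0, 0, 50, 0, 0, 0], [0, 0, 0, 33, 0, 0, 0], [0, 0, 0, 0, 0, 0, 0]])

```text
clock: 5.03
tool_pos: [0.5424, -0.3209, 0.1062]
orientation: [-2.145, -2.257, 0.01]
ft_force: [-0.6, 0.3, 0.6]
grip_width: 0.004
```

```bash
cat > p.py <<'E'
from m import *
s=read_state();Rm,t=brd();M=R.from_rotvec(s['orientation']).as_matrix()
print(((s['tool_pos'][:2]-t)@Rm).round(4),s['tool_pos'][2].round(4),'yaw',np.arctan2(-M[0,0],M[1,0]).round(4),'z',M[:,2].round(3),s['ft_force'].round(2))
E
python3 p.py
```

```text
[-0.0121 -0.2977] 0.1062 yaw 0.0505 z [-0.025  0.014 -1.   ] [-0.61  0.26  0.64]
```

Request:
carry_out(steps=[[0, 4, 0, 0, 0, 0, 0], [0, 4, 0, 0, 0, 0, 0], [0, 5, 0, 0, 0, 0, 0], [0, 7, 0, 0, 0, 0, 0], [0, 8, 0, 0, 0, 0, 0]])

```text
clock: 5.65
tool_pos: [0.5433, -0.2921, 0.1128]
orientation: [-2.152, -2.264, 0.009]
ft_force: [-0.9, -1.9, -1.2]
grip_width: 0.002
```

Request:
carry_out(steps=[[0, 10, 0, 0, 0, 0, 0], [0, 10, 0, 0, 0, 0, 0], [0, 10, 0, 0, 0, 0, 0], [0, 10, 0, 0, 0, 0, 0], [0, 10, 0, 0, 0, 0, 0]])

```text
clock: 6.28
tool_pos: [0.5403, -0.2384, 0.1132]
orientation: [-2.151, -2.264, 0.009]
ft_force: [0.4, -1.9, -1.5]
grip_width: 0.004
```

```bash
python3 p.py; python3 k.py|egrep 'tin'
```

```text
[-0.0103 -0.2153] 0.1132 yaw 0.0511 z [-0.018  0.008 -1.   ] [ 0.44 -1.9  -1.46]
tin rim 7201 lo [-0.0658 -0.2087  0.0512] hi [ 0.0422 -0.0978  0.0611] med [-0.0043 -0.1712  0.0556]
```

Request:
carry_out(steps=[[0, 10, 0, 0, 0, 0, 0], [0, 10, 0, 0, 0, 0, 0], [0, 10, 0, 0, 0, 0, 0], [0, 10, 0, 0, 0, 0, 0], [0, 10, 0, 0, 0, 0, 0]])

```text
clock: 6.95
tool_pos: [0.5376, -0.1842, 0.1137]
orientation: [-2.15, -2.264, 0.009]
ft_force: [-0.2, -1.9, -1.1]
grip_width: -0.002
```

Request:
carry_out(steps=[[0, 10, 0, 0, 0, 0, 0], [0, 10, 0, 0, 0, 0, 0], [0, 8, 0, 0, 0, 0, 0], [0, 6, 0, 0, 0, 0, 0], [0, 4, 0, 0, 0, 0, 0]])

```text
clock: 7.58
tool_pos: [0.5354, -0.1432, 0.1141]
orientation: [-2.149, -2.265, 0.009]
ft_force: [-0.2, -2.0, -0.6]
grip_width: 0.002
```

```bash
python3 p.py; python3 k.py|egrep 'tin|sadd|padd'
python3 - <<'E'
from m import *
d=grab('wrist'); save(d,'w4')
E
```

```text
[-0.0106 -0.1199] 0.1141 yaw 0.0522 z [-0.018  0.009 -1.   ] [-0.21 -2.04 -0.64]
tin rim 6760 lo [-0.0659 -0.1133  0.0512] hi [ 0.0417 -0.0021  0.0614] med [-0.0011 -0.0783  0.0555]
```

View pics/w4.png

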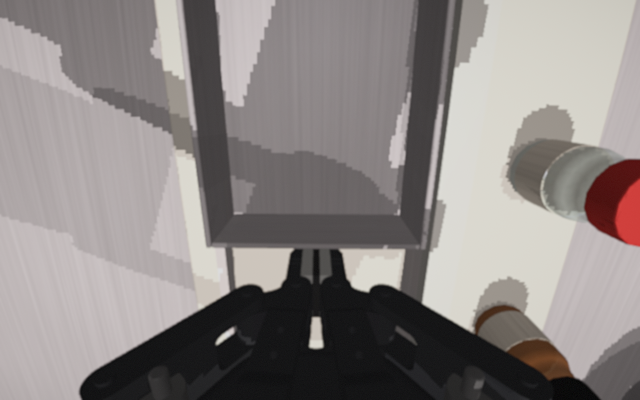

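The wrist view shows the tin square in the channel, with the fingertips on its -y wall at (316,248). About 42–47 mm to go, so I'm slowing down.

Request:
carry_out(steps=[[0, 6, 0, 0, 0, 0, 0], [0, 7, 0, 0, 0, 0, 0], [0, 7, 0, 0, 0, 0, 0], [0, 6, 0, 0, 0, 0, 0], [0, 4, 0, 0, 0, 0, 0]])

```text
clock: 8.3
tool_pos: [0.5337, -0.1116, 0.1144]
orientation: [-2.15, -2.264, 0.009]
ft_force: [0.2, -2.0, -0.8]
grip_width: -0.002
```

```bash
python3 p.py
python3 - <<'E'
from m import *
Rm,t=brd()
for n in('side','scene'):
    d=grab(n);print(n);meas(d,Rm,t)
E
```

```text
[-0.0108 -0.0883] 0.1144 yaw 0.0516 z [-0.018  0.009 -1.   ] [ 0.22 -2.03 -0.82]
side
saddle top 71 lo [0.0366 0.0714 0.0768] hi [0.068  0.1026 0.0871] med [0.0502 0.091  0.081 ]
paddle top 106 lo [-0.056   0.0658  0.0562] hi [0.0334 0.0803 0.063 ] med [-0.0084  0.0745  0.0604]
tin rim 118 lo [-0.0646 -0.0838  0.0511] hi [0.0404 0.0555 0.0614] med [-0.0114 -0.0715  0.0552]
rail top 282 lo [0.0452 0.0866 0.0477] hi [0.0655 0.2969 0.0552] med [0.0534 0.2008 0.0511]
lip top 186 lo [-0.0762 -0.086   0.023 ] hi [-0.0596  0.2951  0.0295] med [-0.0731  0.1281  0.0254]
rail slope -0.0011
tcp board [-0.0108 -0.0883] 0.1144 F [ 0.22 -2.03 -0.82] clock 8.3
scene
saddle top 45 lo [0.0441 0.0609 0.0767] hi [0.0757 0.0921 0.0859] med [0.0654 0.0709 0.0811]
paddle top 41 lo [-0.0469  0.0598  0.0565] hi [0.0291 0.0718 0.064 ] med [-0.0036  0.0639  0.0602]
tin rim 122 lo [-0.0655 -0.0998  0.0511] hi [0.0429 0.065  0.0619] med [-0.0022  0.0014  0.0546]
rail top 227 lo [0.0413 0.0341 0.0473] hi [0.0688 0.2947 0.0559] med [0.0573 0.1704 0.0515]
lip top 140 lo [-0.0762 -0.093   0.0213] hi [-0.0591  0.2932  0.0306] med [-0.0682  0.1324  0.0251]
rail slope -0.0004
tcp board [-0.0108 -0.0879] 0.1144 F [-0.62 -0.25  0.1 ] clock 8.35
```

Request:
carry_out(steps=[[0, 2, 0, 0, 0, 0, 0], [0, 2, 0, 0, 0, 0, 0], [0, 2, 0, 0, 0, 0, 0], [0, 1.5, 0, 0, 0, 0, 0]])

```text
clock: 8.9
tool_pos: [0.5334, -0.1041, 0.1146]
orientation: [-2.151, -2.264, 0.009]
ft_force: [0.4, -3.2, -1.0]
grip_width: 0.001
```

Request:
carry_out(steps=[[0, 1, 0, 0, 0, 0, 0], [0, 1, 0, 0, 0, 0, 0]])

```text
clock: 9.15
tool_pos: [0.5333, -0.102, 0.1146]
orientation: [-2.151, -2.264, 0.009]
ft_force: [0.8, -2.2, -0.6]
grip_width: -0.001
```

```bash
python3 p.py
```

```text
[-0.0108 -0.0787] 0.1146 yaw 0.0512 z [-0.018  0.009 -1.   ] [ 0.8  -2.15 -0.57]
```

Request:
carry_out(steps=[[0, 1, 0, 0, 0, 0, 0], [0, 1, 0, 0, 0, 0, 0]])

```text
clock: 9.4
tool_pos: [0.5329, -0.101, 0.1147]
orientation: [-2.152, -2.264, 0.013]
ft_force: [-1.1, -7.0, -0.2]
grip_width: 0.003
```

Request:
carry_out(steps=[[0, 1, 0, 0, 0, 0, 0]])

```text
clock: 9.52
tool_pos: [0.5328, -0.1008, 0.1147]
orientation: [-2.153, -2.265, 0.015]
ft_force: [0.8, -6.0, -1.1]
grip_width: 0.001
```

Request:
carry_out(steps=[[0, 1, 0, 0, 0, 0, 0]])

```text
clock: 9.65
tool_pos: [0.5328, -0.1007, 0.1148]
orientation: [-2.155, -2.265, 0.017]
ft_force: [0.5, -6.4, -1.8]
grip_width: 0.002
```

```bash
python3 p.py
```

```text
[-0.0112 -0.0774] 0.1148 yaw 0.0499 z [-0.018  0.002 -1.   ] [ 0.53 -6.45 -1.77]
```

The force rose to about 6–7 N with the tool stalled at the predicted place (-77.4 against -77.7 mm). That is contact, well under 13 N. I'll back off and look.

Request:
carry_out(steps=[[0, -6, 0, 0, 0, 0, 0], [0, -20, 0, 0, 0, 0, 0], [0, 0, 0, -50, 0, 0, 0], [0, 0, 0, -60, 0, 0, 0], [0, 0, 0, -60, 0, 0, 0]])

```text
clock: 10.28
tool_pos: [0.5358, -0.1307, 0.2834]
orientation: [-2.147, -2.256, 0.022]
ft_force: [0.9, -0.6, 0.9]
grip_width: 0.002
```

Request:
carry_out(steps=[[0, 40, 0, -20, 0, 0, 0], [0, 40, 0, 0, 0, 0, 0], [0, 0, 0, 0, 0, 0, 0]])

```text
clock: 10.65
tool_pos: [0.5339, -0.0526, 0.3124]
orientation: [-2.158, -2.26, 0.01]
ft_force: [-0.4, -0.5, -0.1]
grip_width: -0.002
```

```bash
python3 p.py; python3 k.py
python3 - <<'E'
from m import *
d=grab('wrist');Rm,t=brd();X=cloud(d);X[...,:2]=(X[...,:2]-t)@Rm
m=(d['img'].max(-1)<60)&(X[...,2]>.085)&(X[...,2]<.12)&(abs(X[...,0]-.055)<.02)&(X[...,1]>.05)&(X[...,1]<.12)
q=X[m];print('knob',len(q),np.percentile(q,[5,50,95],axis=0).round(4).tolist())
cv2.imwrite('pics/w5.png',cv2.resize(d['img'][:,:,::-1],(800,500)))
E
```

```text
[-0.0078 -0.0294] 0.3124 yaw 0.0465 z [-0.016  0.007 -1.   ] [-0.41 -0.52 -0.07]
saddle top 768 lo [0.0374 0.064  0.0788] hi [0.0695 0.0982 0.0848] med [0.0482 0.0825 0.0812]
paddle top 917 lo [-0.0577  0.064   0.0594] hi [0.0338 0.0738 0.0629] med [-0.0129  0.0689  0.0611]
tin rim 1054 lo [-0.0659 -0.0664  0.0513] hi [0.041  0.0638 0.0602] med [0.0107 0.0067 0.0559]
rail top 1305 lo [0.0382 0.0315 0.0478] hi [0.062  0.1429 0.0565] med [0.0531 0.1065 0.0513]
lip top 906 lo [-0.0759 -0.0957  0.0213] hi [-0.064   0.1564  0.03  ] med [-0.0721  0.0831  0.0253]
rail slope 0.0309
tcp board [-0.0078 -0.0294] 0.3124 F [-0.41 -0.52 -0.07] clock 10.65
knob 327 [[0.0458, 0.0736, 0.0916], [0.053, 0.0813, 0.0931], [0.0606, 0.0881, 0.0946]]
```

View pics/w5.png

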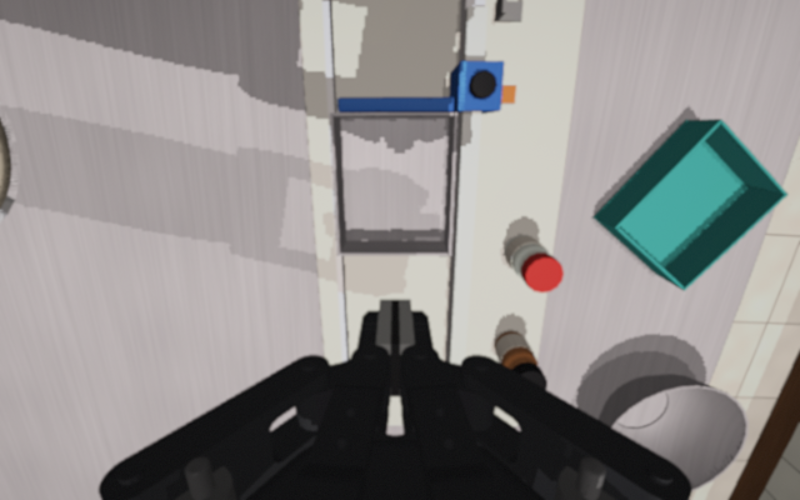

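The wrist view shows the tin's +y rim (row 114) flush under the paddle (row 105), and the saddle (478,86) across from the orange clip (508,94). The rim spans -66 to 64 mm and the stop face is at 64 mm.

```bash
python3 -c "
from cell import *
print(job_done())"
```

```text
the job is handed in; nothing more can be done
None
```

I pushed the blue stop by its paddle until it clicked into the orange-clip notch, then pushed the tin gently up against it. The job is handed in at about 10.7 s on the robot's clock.

- **Stop:** its last few millimetres were unaided, as the plunger pulled it into the notch. In the last check its middle read 81.1 mm along my fitted board axis. The clip read 81–82 mm on the same axis, so it agrees within measuring error. The knob top had dropped to about 94 mm, down from the 100 mm given for riding.
- **Tin:** I pushed it from behind until the force rose to about 6–7 N and the tool stalled at the predicted place, well under the roughly 13 N that would push the stop out. Afterwards the rim spanned -66 to 64 mm, with the paddle face at 64 mm.
- **Clear of everything:** at hand-in the gripper was raised and touching nothing. The jars, sauce bowl and turquoise look-alike in the last picture looked undisturbed. I did not re-measure the other bystanders, but the arm went near none of them.
- **Disagreements:**
  - The fitted board frame was up to about 7 mm off at one corner.
  - The clip read between 80.7 and 82.4 mm in different views.
  - The side and scene cameras differed from the wrist view by a few millimetres. I relied on the wrist view for the close work.

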